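Load graphite discs into the spring magazine

TASK

Load the two plain solid graphite discs into the spring-loaded magazine on the glassworker's bench, one at a time: set a disc flat on the sloping lips at the top and push it down until the lips have snapped over it and hold it in, then do the same with the other. Leave the hollowed round mould where it is.

Things in the scene. Friction and masses are not known exactly. Their poses are not given: they have to be found in the camera images.
- magazine: Fixed magazine: round base 120 mm wide, 4 upright guide bars (62 mm bore), 4 steel lips on top at 45, 135, 225, 315 deg from its x axis; open on its x and y sides, so fingers closing along these clear the lips. Origin: centre of base underside, on the bench; z up; turned up to 20 deg. Lip undersides 92 mm up; noses 26.5 mm from the axis; slopes above widen to 40 mm at the top, 114 mm up.
- disc_a: Plain solid dark grey graphite disc, 60 mm wide, 26 mm thick, 130 g, flat on the bench. Origin: its centre; z its axis. Either disc may go first. Set centred on the lips it rests with its underside 99 mm above the magazine's origin, upper 11 mm clear of the lips. Let go, then push its middle down with shut fingers (up to 45 mm across pass between the lips) till its top is about 86 mm up; lift off.
- disc_b: The other solid disc, just alike. Pushing needs 5 to 15 N: each sprung lip gives way with about 1 N, and a spring follower plate (50 mm wide, top 99 mm up when empty, 67 mm travel) pushes back with 5 to 8 N. The slopes centre a disc set up to 10 mm off. Once a disc's top is below 92 mm the lips snap over it and the follower holds it up against them. The second disc pushes the first down; the magazine holds two.
- mould: Bystander, to be left where it is: a round graphite mould of the same grey and outer size (60 mm wide, 26 mm high) but hollowed from the top, with a well 42 mm wide and 18 mm deep. Origin: its centre, 13 mm above the bench. A square pad 56 x 56 x 26 mm lies near too. All these pieces lie at least 105 mm apart, centre to centre.

How it is judged:
By the outcome, as a careful person would: the job done as asked, in the order asked, and still so for the second after the job is handed in, with the robot touching nothing.
It also fails if it takes over 64 s, if anything falls off the work surface, if the arm or the gripper's body presses on something with over 40 N, if the wrist force passes 120 N, or if a joint passes its speed limit or range.

ROBOT

A 7-joint arm with a two-finger parallel gripper is mounted at the origin on the work surface. World frame = base frame: x ahead of the robot, y to its left, z up, the work surface at z = 0. Lengths are in m, angles in rad, forces in N, time in s.
With the tool pointing down it reaches from about 0.35 to 0.9 m from the base axis. Payload 7.2 kg.
Tool frame: the origin (TCP) lies midway between the tips of the shut fingers; the grasp point (between the pads) lies ctrl.grip_point_offset behind it (ctrl.grip_point_offset is the distance from the TCP to the grasp point, in m); z points along the fingers, y is the direction in which the jaws open and shut (so a half turn about z gives the same grasp; the last joint's range is limited). The gripper opens to 88 mm and grips with 3 to 60 N. Pads are 20 mm wide; open, the fingers measure 115 mm over their backs; the gripper's body (75 mm by 178 mm) begins 61 mm behind the grasp point.
Start: joints at [1.206, 0.411, -0.013, 1.596, 0.006, 1.134, -0.082], TCP at [0.183, -0.598, 0.223] pointing down, gripper open.
Joint ranges: [-2.95, 2.95], [-0.29, 1.99], [-1.47, 1.44], [0.14, 2.54], [-1.03, 4.17], [0.13, 1.85], [-2.86, 2.86]. Speed limits (rad/s): [2.39, 2.39, 3.01, 3.01, 3.14, 3.14, 3.14].

INTERFACE

Orientations are given as a unit quaternion [w, x, y, z].
In Python, from station import ctrl gives the robot as it stands.
- The arm moves only by the shell command python3 -m inch 'ROWS' [FORCE]. ROWS is JSON, a list of rows, each a list of 7 numbers: the turn, a rotation vector about the tool's x, y, z in units of 6 degrees (1.0 is 6 degrees), then the shift along the tool's x, y, z in units of 60 mm (1.0 is 60 mm), then the closure in counts, from 0 (fully open) to 255 (shut). In form: [[wx, wy, wz, x, y, z, grip], ...]. A call has 1 to 5 rows; each row shifts and turns the commanded pose from where the row before left it, along the tool's axes as they then stand; what a row does not reach is not made up. A row lasts 1/8 s, in which the tool goes at most 62.5 mm and 10.7 degrees, less where a joint would pass 70% of its speed; a pose out of reach is approached as far as the arm can. A call is refused whole if a number of a shift passes 1 or a number of a turn 1, either way. A call with a gripper value outside its range is refused whole. The fingers move at their own pace and stop on an object; FORCE is the grip in N (left out, the last holds). Time passes only in rows, so rows that do not move let the fingers close. It gives the time, the measured TCP pose, the force and the opening at its end, in the units of the state.
- ctrl.get_state(): the state, without advancing time (a new reading comes with each control period).
- ctrl.camera(name): name is "scene" or "side" or "wrist"; returns the picture (420x560x3 uint8, red, green, blue); there is no depth.
- ctrl.get_calibration(name): a dict with "intrinsics" (3x3 intrinsics, pixels), "dist_coeffs" ([k1, k2, p1, p2, k3] as OpenCV has them; the pictures are not rectified), "eye" and "attitude" of the camera in the world; the wrist camera has in their place "mount" (4x4, takes a point from camera to tool coordinates, whose origin is the TCP and whose axes are the flange's). Camera axes: x right, y up, looking along -z (the intrinsics and any distortion apply to the point x, -y, -z); pixel columns grow to the right and rows downward; lengths in m; the calibration is good to about 2 mm. A picture is of the moment at which its call begins: read the wrist's pose just before it. get_calibration takes no time and is no camera call.
- ctrl.sign_off(): hands the job in, once; it reports no verdict.
Trained networks look in the newest picture that a camera, given by its name, has taken for a name from the list of things; names that differ only in an ending like _2 or _b are one class to them, and where a whole thing is asked for, a point or a joint stands for the part that bears it (a point fixed in the world has none). Each returns a list of dicts, best first, with "conf" (0 to 1); they miss things now and then, are a little off and sometimes report something else, mostly with a low value. They report only what shows in the picture. A call takes as long as a camera call.
- ctrl.look_for(thing, camera): "rect" ([centre column, centre row, width, height] in pixels, round what is visible of it).
- ctrl.regions_of(thing, camera): "pixels" (420x560 bool, what is visible of it) and "rect" ([centre column, centre row, width, height] in pixels, round what is visible of it).
- ctrl.tip_of(thing, camera): "uv" ([column, row] in pixels: a listed point, or the origin of a listed thing).
The state is a dict: "time_s": time; "joint_positions": joint angles; "qvel": joint speeds; "effort": joint torques, N m; "tool_pos": TCP position; "ee_rot": TCP orientation; "wrist_force": force on the tool from outside, world axes, zero at the start; "wrist_torque": the same for the moment, N m; "grip_width": opening from 0.0 (shut) to 1.0 (fully open).
Only numpy, scipy, OpenCV 4.12 (cv2) and the standard library are available. Lean on these libraries where they do the work, as an engineer would, in place of code of your own. Each camera call takes 0.05 s, during which the arm holds its last target.

## Working session

There is one attempt and no reset: what is moved stays moved. The work goes in short steps, Python scripts to look and compute and a shell command to move; the robot and the scene stay as the last step left them, time stands still between calls to the robot, and variables do not carry over. Pictures are saved under pics/ and viewed, and the job is handed in when it is done.

```bash
ls; mkdir -p pics; python3 - <<'E'
from station import ctrl
import cv2
s=ctrl.get_state(); print({k:(v if not hasattr(v,'tolist') else v.tolist()) for k,v in s.items()})
print(ctrl.grip_point_offset)
for n in ["scene","side","wrist"]:
    print(n,ctrl.get_calibration(n))
for n in ["scene","side"]:
    im=ctrl.camera(n); cv2.imwrite(f"pics/{n}0.png",im[:,:,::-1])
    for t in ["magazine","disc_a","mould"]:
        print(n,t,[(r['conf'],r['uv']) for r in ctrl.tip_of(t,n)])
E
```

```text
pics
{'time_s': 0.0, 'joint_positions': [1.2058266048808095, 0.41190016243076993, -0.012720179335431701, 1.5970338952389842, 0.005613987929397833, 1.1343243908135892, -0.08220490832721207], 'qvel': [0.0025811799540620883, 0.0010476089770795063, 0.0018882445703835172, -0.000997826995616929, 0.0011180597425457575, 0.0012915317912128394, -0.0005185819379710815], 'effort': [-0.0009700256487121806, -58.793907165527344, 0.6415024772286415, -29.107922315597534, -0.05385724478401244, 0.018267895211465657, 0.00017606187611818314], 'tool_pos': [0.18257957919943849, -0.597200746822019, 0.2218130482095501], 'ee_rot': [-0.0007944318220852228, 0.9890083775923504, 0.14785724458285396, -0.00018208402745868187], 'wrist_force': [0.12467524118208725, 0.481910857609582, 0.08107377106768938], 'wrist_torque': [-0.01103648256267876, -0.011787418383258337, -0.006892601259557996], 'grip_width': 1.0019758659696874}
0.0187
scene {'intrinsics': array([[448.70743672,   0.        , 273.15802039],
       [  0.        , 448.70743672, 213.79669978],
       [  0.        ,   0.        ,   1.        ]]), 'dist_coeffs':
[... 800 characters left out ...]
 0.        , 0.        , 0.        , 0.        ]), 'mount': array([[-1.46012034e-04,  9.69189551e-01,  2.46316043e-01,
         6.80572143e-02],
       [ 9.99999989e-01,  1.37777481e-04,  5.06647377e-05,
        -2.26194313e-04],
       [ 1.51669305e-05,  2.46316047e-01, -9.69189561e-01,
        -1.63267977e-01],
       [ 0.00000000e+00,  0.00000000e+00,  0.00000000e+00,
         1.00000000e+00]])}
scene magazine [(0.97, [260.3, 231.5])]
scene disc_a [(0.75, [361.4, 203.0])]
scene mould [(0.89, [405.3, 251.4]), (0.37, [158.6, 258.2])]
side magazine [(0.82, [278.1, 241.7])]
side disc_a [(0.84, [414.2, 299.5]), (0.67, [167.8, 184.6])]
side mould [(0.62, [226.6, 131.6]), (0.52, [414.1, 299.6])]
```

View pics.

View pics/scene0.png

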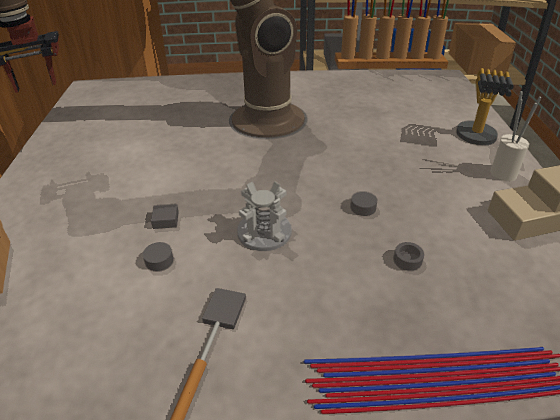

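View pics/side0.png

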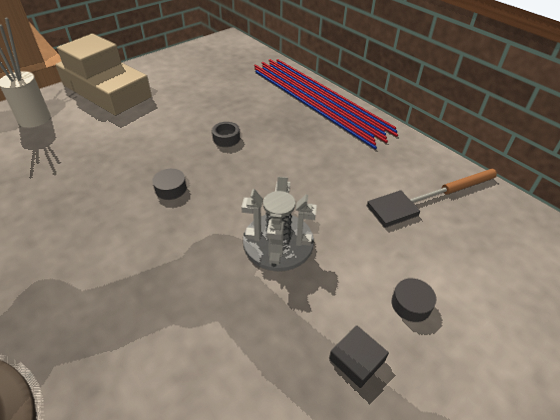

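```bash
cat > h.py <<'E'
from station import ctrl
import numpy as np, cv2
from scipy.optimize import least_squares
from scipy.spatial.transform import Rotation as R
def q2R(q): return R.from_quat([q[1],q[2],q[3],q[0]]).as_matrix()
def cam(n,s=None):
    c=ctrl.get_calibration(n)
    if n=="wrist":
        s=s or ctrl.get_state()
        T=np.eye(4);T[:3,:3]=q2R(s['ee_rot']);T[:3,3]=s['tool_pos'];T=T@c['mount']
        Rw,e=T[:3,:3],T[:3,3]
    else: Rw,e=q2R(c['attitude']),c['eye']
    return dict(R=Rw,e=e,K=c['intrinsics'],d=c['dist_coeffs'])
def proj(P,c):
    X=(np.atleast_2d(P)-c['e'])@c['R']*[1,-1,-1]
    return cv2.projectPoints(X,np.zeros(3),np.zeros(3),c['K'],c['d'])[0][:,0]
def ray(uv,c,z):
    p=cv2.undistortPoints(np.array([[uv]],float),c['K'],c['d'])[0,0]
    d=c['R']@np.array([p[0],-p[1],-1]); return c['e']+d*(z-c['e'][2])/d[2]
a=np.linspace(0,2*np.pi,72,endpoint=False)
def disc_pts(x,y,z=0.013,r=0.03,h=0.026):
    C=np.c_[x+r*np.cos(a),y+r*np.sin(a)]
    return np.r_[np.c_[C,0*a+z-h/2],np.c_[C,0*a+z+h/2]]
def hullc(P,c):
    h=cv2.convexHull(proj(P,c).astype(np.float32)); m=cv2.moments(h)
    return np.array([m['m10']/m['m00'],m['m01']/m['m00']]),m['m00']
def maskc(M):
    h=cv2.findContours(M.astype(np.uint8),cv2.RETR_EXTERNAL,cv2.CHAIN_APPROX_NONE)[0]
    h=cv2.convexHull(max(h,key=cv2.contourArea)); m=cv2.moments(h)
    return np.array([m['m10']/m['m00'],m['m01']/m['m00']]),m['m00']
def fit(uv,c,z=0.013):
    x0=ray(uv,c,z)[:2]
    return least_squares(lambda p:hullc(disc_pts(*p,z=z),c)[0]-uv,x0).x
E
python3 - <<'E'
from h import *
for n in ["scene","side"]:
    c=cam(n); ctrl.camera(n)
    for t in ["disc_a","mould"]:
        for r in ctrl.regions_of(t,n):
            uv,A=maskc(r['pixels']); p=fit(uv,c)
            print(n,t,r['conf'],uv.round(1),A,'->',p.round(4),'model area',hullc(disc_pts(*p),c)[1])
    for r in ctrl.tip_of("magazine",n): print(n,'mag',r['conf'],ray(r['uv'],c,0))
    for r in ctrl.regions_of("magazine",n):
        np.save(f'mag_{n}.npy',r['pixels']); print(r['conf'],r['rect'])
E
```

```text
scene disc_a 0.62 [157.6 256.6] 708.5 -> [ 0.5968 -0.2387] model area 725.4996778214118
scene disc_a 0.58 [362.8 202.7] 591.0 -> [0.4413 0.2148] model area 549.4447819523048
scene mould 0.64 [407.7 255.5] 653.5 -> [0.6164 0.2777] model area 743.895241271006
scene mag 0.76 [ 0.50800608 -0.01806643  0.        ]
0.68 [266.0, 216.3, 57.0, 74.0]
side disc_a 0.97 [168.9 184.2] 789.5 -> [0.4435 0.2138] model area 874.5049979276955
side disc_a 0.82 [413.8 300.3] 1355.0 -> [ 0.5971 -0.2395] model area 1527.6644631619565
side mould 0.64 [225.3 134.1] 566.0 -> [0.6179 0.2774] model area 636.6735986116109
side mag 0.75 [ 0.51630197 -0.01835634  0.        ]
0.97 [278.8, 224.2, 70.3, 94.3]
```

```bash
python3 - <<'E'
import cv2
a=cv2.imread('pics/scene0.png')[170:260,215:315]; b=cv2.imread('pics/side0.png')[165:285,225:335]
cv2.imwrite('pics/crop0.png',cv2.hconcat([cv2.resize(a,(400,360),interpolation=2),cv2.resize(b,(400,360),interpolation=2)]))
E
```

```text
(no output)
```

View pics/crop0.png

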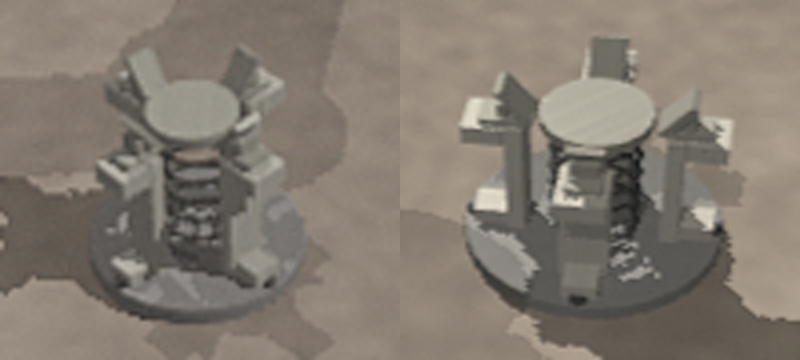

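```bash
python3 - <<'E'
from h import *
cs,cd=cam("scene"),cam("side")
print('follower', ray((263.25,198),cs,0.099), ray((279.2,203),cd,0.099))
x0=(ray((263.25,198),cs,0.099)+ray((279.2,203),cd,0.099))[:2]/2
def lip(x,y,yaw,k): 
    t=yaw+np.pi/4+k*np.pi/2; return [x+.04*np.cos(t),y+.04*np.sin(t),.114]
for k in range(4): print(k,proj(lip(*x0,0,k),cs),proj(lip(*x0,0,k),cd))
obs=[(cs,(250,183.75)),(cs,(277,183.2)),(cd,(253.9,190)),(cd,(306.1,195.7)),(cd,(282.75,178.3))]
for y0 in np.deg2rad([-20,-10,0,10,20]):
    ks=[min(range(4),key=lambda k:np.linalg.norm(proj(lip(*x0,y0,k),c)[0]-o)) for c,o in obs]
    f=lambda p:np.concatenate([proj(lip(*p,k),c)[0]-o for k,(c,o) in zip(ks,obs)])
    r=least_squares(f,[*x0,y0]); print(np.rad2deg(y0),ks,r.x[:2],np.rad2deg(r.x[2]),r.cost,r.fun.round(1))
E
```

```text
follower [ 0.52123595 -0.01558163  0.099     ] [ 0.51684538 -0.02049268  0.099     ]
0 [[276.01317275 199.85081517]] [[281.56160234 176.9432537 ]]
1 [[275.22133901 182.97112628]] [[253.20688749 192.61039447]]
2 [[248.23777723 183.80342171]] [[277.12483253 213.65310347]]
3 [[247.72210957 200.72344388]] [[305.82853645 196.39213508]]
-20.0 [2, 1, 1, 3, 0] [ 0.52034277 -0.01662609] -3.2434878882143763 3.125241401784691 [-0.3 -0.1 -0.3  0.6 -0.4  0.7 -0.4  0.8  0.3 -2. ]
-10.0 [2, 1, 1, 3, 0] [ 0.52034277 -0.01662609] -3.243485140908648 3.1252414017819143 [-0.3 -0.1 -0.3  0.6 -0.4  0.7 -0.4  0.8  0.3 -2. ]
0.0 [2, 1, 1, 3, 0] [ 0.52034277 -0.01662609] -3.243483885372181 3.125241401781879 [-0.3 -0.1 -0.3  0.6 -0.4  0.7 -0.4  0.8  0.3 -2. ]
10.0 [2, 1, 1, 3, 0] [ 0.52034277 -0.01662609] -3.243482862884221 3.1252414017823154 [-0.3 -0.1 -0.3  0.6 -0.4  0.7 -0.4  0.8  0.3 -2. ]
20.0 [2, 1, 1, 3, 0] [ 0.52034277 -0.01662609] -3.243479230498727 3.12524140178872 [-0.3 -0.1 -0.3  0.6 -0.4  0.7 -0.4  0.8  0.3 -2. ]
```

```bash
cat >> h.py <<'E'
def goal(x,y,z,yaw=-3.):
    s=ctrl.get_state(); M=q2R(s['ee_rot']); p=np.array(s['tool_pos'])
    yw=np.rad2deg(np.arctan2(M[1,0],M[0,0])); dz=(yw-yaw)/6
    t=np.deg2rad(yaw); M2=np.array([[np.cos(t),np.sin(t),0],[np.sin(t),-np.cos(t),0],[0,0,-1]])
    d=np.array([x,y,z])-p
    rv=R.from_matrix(M.T@M2).as_rotvec(degrees=True)/6
    print('t',round(s['time_s'],2),'pos',p.round(4),'yaw',round(yw,2),'turn',rv.round(2),'shift now-frame',(M.T@d/.06).round(3),'shift goal-frame',(M2.T@d/.06).round(3),'F',np.round(s['wrist_force'],1),'grip',round(s['grip_width'],3))
E
python3 -m inch '[[0,0,0.85,0.73,-0.32,0,0],[0,0,0.85,0.75,-0.32,0,0],[0,0,0.85,0.75,-0.38,0,0],[0,0,0.8,0.7,-0.45,0,0]]' 30
python3 -c "
from h import *
goal(.597,-.239,.15)"
```

```text
time_s: 1.4
tool_pos: [0.3435, -0.4813, 0.2228]
ee_rot: [0.0, 1.0, -0.029, 0.0]
wrist_force: [-0.3, -0.5, -0.2]
grip_width: 1.0
t 1.4 pos [ 0.3435 -0.4813  0.2228] yaw -3.27 turn [ 0.   -0.   -0.04] shift now-frame [ 3.987 -4.273  1.214] shift goal-frame [ 4.007 -4.254  1.214] F [-0.3 -0.5 -0.2] grip 1.0
```

```bash
python3 -m inch '[[0,0,0,0.67,-0.71,0.1,0],[0,0,0,0.67,-0.71,0.1,0],[0,0,0,0.67,-0.71,0.2,0],[0,0,0,0.67,-0.71,0.2,0],[0,0,0,0.67,-0.71,0.2,0]]'
python3 - <<'E'
from h import *
goal(.597,-.239,.15)
c=cam("wrist"); im=ctrl.camera("wrist"); cv2.imwrite('pics/w1.png',im[:,:,::-1])
for r in ctrl.regions_of("disc_a","wrist"):
    uv,A=maskc(r['pixels']); print(r['conf'],uv,fit(uv,c))
E
```

```text
time_s: 2.02
tool_pos: [0.5558, -0.2791, 0.1745]
ee_rot: [0.0, 1.0, -0.027, 0.0]
wrist_force: [-0.3, -1.1, 0.5]
grip_width: 0.999
t 2.02 pos [ 0.5558 -0.2791  0.1745] yaw -3.11 turn [ 0.   -0.01 -0.02] shift now-frame [ 0.65  -0.705  0.409] shift goal-frame [ 0.651 -0.704  0.409] F [-0.3 -1.1  0.5] grip 0.999
0.58 [222.7370494  149.45603219] [ 0.59808337 -0.23582405]
```

View pics/w1.png

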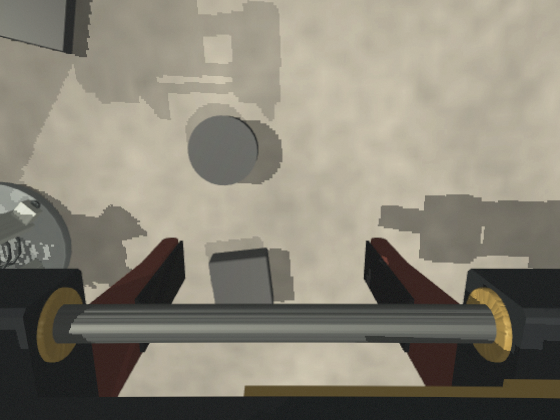

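```bash
python3 -m inch '[[0,0,0,0.33,-0.36,0.2,0],[0,0,0,0.33,-0.35,0.2,0],[0,0,0,0,0,0.4,0],[0,0,0,0,0,0,0]]'
python3 - <<'E'
from h import *
goal(.5975,-.238,.005)
c=cam("wrist"); im=ctrl.camera("wrist"); cv2.imwrite('pics/w2.png',im[:,:,::-1])
for r in ctrl.regions_of("disc_a","wrist"):
    uv,A=maskc(r['pixels']); print(r['conf'],uv,fit(uv,c),A,hullc(disc_pts(*fit(uv,c)),c)[1])
E
```

```text
time_s: 2.62
tool_pos: [0.5949, -0.2398, 0.1249]
ee_rot: [-0.0, 1.0, -0.027, -0.002]
wrist_force: [0.2, 0.3, -0.3]
grip_width: 1.001
t 2.62 pos [ 0.5949 -0.2398  0.1249] yaw -3.08 turn [-0.01  0.04 -0.01] shift now-frame [ 0.049 -0.031  1.998] shift goal-frame [ 0.041 -0.032  1.998] F [ 0.2  0.3 -0.3] grip 1.001
0.59 [270.42675268 202.61666325] [ 0.59793672 -0.23649607] 4883.0 5015.1565694849705
```

View pics/w2.png

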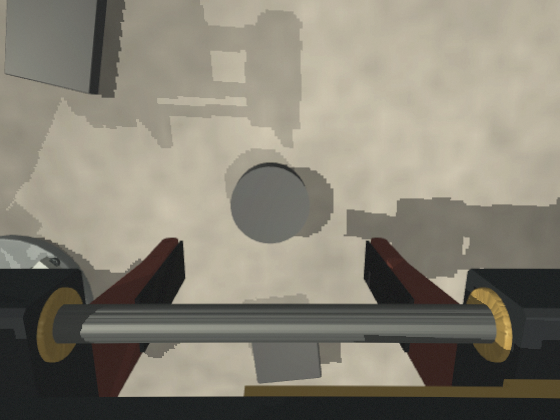

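```bash
python3 -m inch '[[0,0,0,0.05,-0.04,0.6,0],[0,0,0,0,0,0.6,0],[0,0,0,0,0,0.5,0],[0,0,0,0,0,0.27,0],[0,0,0,0,0,0,0]]'
python3 -m inch '[[0,0,0,0,0,0,200],[0,0,0,0,0,0,255],[0,0,0,0,0,0,255],[0,0,0,0,0,0,255],[0,0,0,0,0,0,255]]' 30
python3 -c "
from h import *
goal(.519,-.017,.16)"
```

```text
time_s: 3.35
tool_pos: [0.5991, -0.2381, 0.0083]
ee_rot: [-0.0, 1.0, -0.027, -0.0]
wrist_force: [-0.1, -0.3, 0.4]
grip_width: 0.997
time_s: 3.98
tool_pos: [0.5999, -0.2378, 0.0093]
ee_rot: [0.0, 1.0, -0.027, 0.001]
wrist_force: [-1.6, -0.3, 5.7]
grip_width: 0.677
t 3.98 pos [ 0.5999 -0.2378  0.0093] yaw -3.09 turn [ 0.   -0.01 -0.02] shift now-frame [-1.543 -3.601 -2.514] shift goal-frame [-1.539 -3.604 -2.512] F [-1.6 -0.3  5.7] grip 0.677
```

```bash
python3 -m inch '[[0,0,0,0,0,-0.3,255],[0,0,0,0,0,-0.7,255],[0,0,0,0,0,-0.8,255],[0,0,0,0,-0.3,-0.8,255],[0,0,0,0,-0.6,-0.4,255]]'
python3 -m inch '[[0,0,0,0,-0.6,0,255],[0,0,0,0,-0.3,0,255],[0,0,0,0,0,0,255]]'
python3 - <<'E'
from h import *
goal(.519,-.017,.16)
c=cam("wrist"); im=ctrl.camera("wrist"); cv2.imwrite('pics/w3.png',im[:,:,::-1])
print([(r['conf'],r['uv'],ray(r['uv'],c,0)) for r in ctrl.tip_of("magazine","wrist")])
E
```

```text
time_s: 4.6
tool_pos: [0.603, -0.1856, 0.1924]
ee_rot: [0.001, 1.0, -0.029, 0.002]
wrist_force: [1.0, 0.3, -1.8]
grip_width: 0.68
time_s: 4.97
tool_pos: [0.6052, -0.1289, 0.1885]
ee_rot: [-0.0, 1.0, -0.026, -0.0]
wrist_force: [0.4, -0.6, -1.6]
grip_width: 0.677
t 4.97 pos [ 0.6052 -0.1289  0.1885] yaw -2.97 turn [-0.    0.    0.01] shift now-frame [-1.53  -1.788  0.475] shift goal-frame [-1.532 -1.787  0.475] F [ 0.4 -0.6 -1.6] grip 0.677
[(0.68, [171.5, 272.9], array([ 0.51783029, -0.01417967,  0.        ]))]
```

View pics/w3.png

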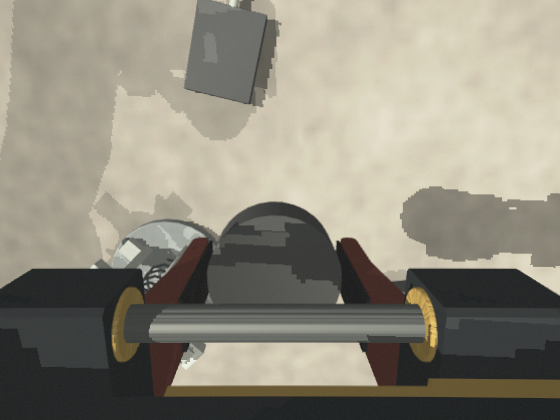

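```bash
python3 -m inch '[[0,0,0,-0.6,-0.34,0,255],[0,0,0,-0.8,-0.45,-0.1,255],[0,0,0,-0.8,-0.45,-0.1,255],[0,0,0,-0.6,-0.4,-0.1,255],[0,0,0,-0.1,-0.1,0,255]]'
python3 -m inch '[[0,0,0,0,0,0,255]]'
python3 - <<'E'
from h import *
goal(.519,-.017,.16)
c=cam("wrist"); im=ctrl.camera("wrist"); cv2.imwrite('pics/w4.png',im[:,:,::-1])
print([(r['conf'],r['uv'],ray(r['uv'],c,0)) for r in ctrl.tip_of("magazine","wrist")])
E
```

```text
time_s: 5.7
tool_pos: [0.4357, -0.0166, 0.2069]
ee_rot: [0.0, 1.0, -0.027, 0.0]
wrist_force: [0.8, -0.6, -1.4]
grip_width: 0.675
time_s: 5.82
tool_pos: [0.4377, -0.0174, 0.2067]
ee_rot: [0.0, 1.0, -0.028, 0.0]
wrist_force: [0.7, 0.4, -1.8]
grip_width: 0.677
t 5.83 pos [ 0.4377 -0.0174  0.2067] yaw -3.17 turn [ 0.   -0.01 -0.03] shift now-frame [ 1.352 -0.081  0.779] shift goal-frame [ 1.353 -0.077  0.778] F [ 0.7  0.4 -1.8] grip 0.677
[(0.65, [267.6, 104.0], array([ 0.5188068 , -0.01490722,  0.        ]))]
```

View pics/w4.png

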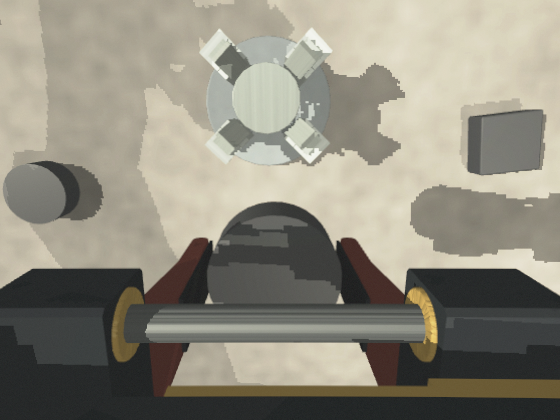

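```bash
python3 - <<'E'
from h import *
c=cam("wrist")
print('follower',ray((266,98),c,.099))
L=[ray(u,c,.114) for u in [(219,42),(313,42),(222,152),(311,154)]]
for l in L: print(l)
s=ctrl.get_state(); p=ray((275,202),c,s['tool_pos'][2]+.0175); print('disc front edge tool offset',p-s['tool_pos'])
for u in [(219,42),(313,42),(222,152),(311,154)]: 
    d=ray(u,c,.114)[:2]-ray((266,98),c,.099)[:2]; print(np.rad2deg(np.arctan2(d[1],d[0])),np.hypot(*d))
p=fit((41,193),c); print(p)
E
```

```text
follower [ 0.5198231 -0.015746   0.099    ]
[0.55591122 0.01275481 0.114     ]
[ 0.55245239 -0.04917451  0.114     ]
[0.48417001 0.0175003  0.114     ]
[ 0.47921392 -0.04569712  0.114     ]
disc front edge tool offset [ 0.03336959 -0.00171484  0.0175    ]
38.30012272047774 0.04598530868573833
-45.69317917593926 0.046713342135243294
137.00064042972787 0.04874894806973632
-143.5895317724853 0.05045964043459565
[0.44408869 0.21782438]
```

```bash
python3 -m inch '[[0,0,0,0.5,-0.02,0,255],[0,0,0,0.6,-0.03,0.1,255],[0,0,0,0.25,0,0.4,255],[0,0,0,0,0,0.3,255],[0,0,0,0,0,0,255]]'
python3 -c "
from h import *
goal(.519,-.0158,.108)"
```

```text
time_s: 6.55
tool_pos: [0.5178, -0.0187, 0.1564]
ee_rot: [0.0, 1.0, -0.028, -0.002]
wrist_force: [-0.5, 0.6, -0.7]
grip_width: 0.68
t 6.55 pos [ 0.5178 -0.0187  0.1564] yaw -3.17 turn [ 0.    0.04 -0.03] shift now-frame [ 0.021 -0.05   0.807] shift goal-frame [ 0.018 -0.049  0.807] F [-0.5  0.6 -0.7] grip 0.68
```

```bash
python3 -m inch '[[0,0,0,0.02,-0.05,0.3,255],[0,0,0,0,0,0.25,255],[0,0,0,0,0,0.15,255],[0,0,0,0,0,0,255]]'
python3 - <<'E'
from h import *
goal(.519,-.0158,.108)
a=ctrl.camera("scene"); b=ctrl.camera("side")
cv2.imwrite('pics/p1.png',cv2.hconcat([cv2.resize(a[130:260,200:330],(400,400),interpolation=2),cv2.resize(b[130:290,205:365],(400,400),interpolation=2)])[:,:,::-1])
E
```

```text
time_s: 7.05
tool_pos: [0.5193, -0.015, 0.116]
ee_rot: [0.0, 1.0, -0.027, -0.001]
wrist_force: [0.2, 0.6, -1.8]
grip_width: 0.681
t 7.05 pos [ 0.5193 -0.015   0.116 ] yaw -3.11 turn [ 0.    0.01 -0.02] shift now-frame [-0.003  0.014  0.133] shift goal-frame [-0.003  0.014  0.133] F [ 0.2  0.6 -1.8] grip 0.681
```

View pics/p1.png

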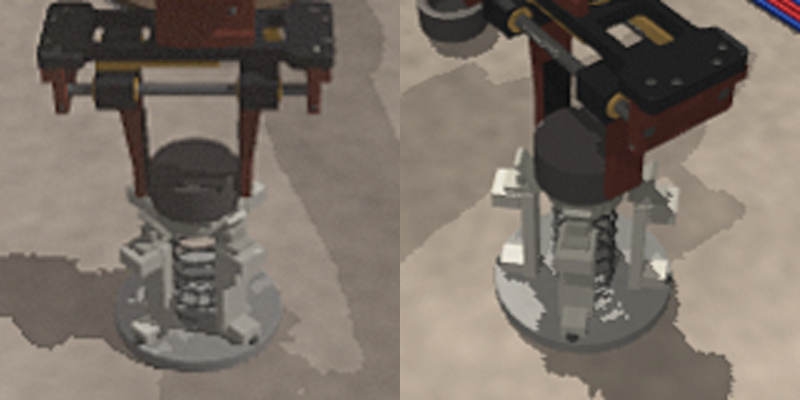

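```bash
python3 -m inch '[[0,0,0,0,0.01,0.07,255],[0,0,0,0,0,0.05,255],[0,0,0,0,0,0,255],[0,0,0,0,0,0,255]]'
python3 -c "
from h import *
goal(.519,-.0158,.108)"
```

```text
time_s: 7.65
tool_pos: [0.5196, -0.0154, 0.1093]
ee_rot: [0.0, 1.0, -0.027, 0.0]
wrist_force: [-0.1, -0.3, -2.1]
grip_width: 0.674
t 7.65 pos [ 0.5196 -0.0154  0.1093] yaw -3.1 turn [ 0.   -0.   -0.02] shift now-frame [-0.01   0.007  0.022] shift goal-frame [-0.01   0.007  0.022] F [-0.1 -0.3 -2.1] grip 0.674
```

```bash
python3 -m inch '[[0,0,0,0,0,0.03,255],[0,0,0,0,0,0,255]]'; python3 -m inch '[[0,0,0,0,0,0.03,255],[0,0,0,0,0,0,255]]'
```

```text
time_s: 7.9
tool_pos: [0.5198, -0.0154, 0.1078]
ee_rot: [0.0, 1.0, -0.027, 0.0]
wrist_force: [-1.2, -1.3, 3.2]
grip_width: 0.673
time_s: 8.15
tool_pos: [0.5198, -0.0154, 0.106]
ee_rot: [0.0, 1.0, -0.027, 0.0]
wrist_force: [-0.2, -0.8, 4.1]
grip_width: 0.676
```

```bash
python3 -m inch '[[0,0,0,0,0,0,100],[0,0,0,0,0,0,0],[0,0,0,0,0,0,0],[0,0,0,0,0,0,0]]'
python3 -m inch '[[0,0,0,0,0,-0.3,0],[0,0,0,0,0,-0.5,0],[0,0,0,0,0,-0.4,0],[0,0,0,0,0,0,0]]'
python3 - <<'E'
from h import *
goal(.519,-.0158,.14)
a=ctrl.camera("wrist"); b=ctrl.camera("side")
cv2.imwrite('pics/p2.png',cv2.hconcat([cv2.resize(a,(400,300)),cv2.resize(b[130:290,205:365],(300,300),interpolation=2)])[:,:,::-1])
E
```

```text
time_s: 8.65
tool_pos: [0.5193, -0.0152, 0.1054]
ee_rot: [-0.0, 1.0, -0.027, -0.0]
wrist_force: [0.0, -0.7, 0.5]
grip_width: 0.974
time_s: 9.15
tool_pos: [0.5206, -0.0152, 0.1791]
ee_rot: [-0.0, 1.0, -0.027, 0.002]
wrist_force: [0.6, 0.0, -0.3]
grip_width: 0.999
t 9.15 pos [ 0.5206 -0.0152  0.1791] yaw -3.09 turn [-0.   -0.03 -0.02] shift now-frame [-0.028  0.011  0.652] shift goal-frame [-0.026  0.011  0.652] F [ 0.6  0.  -0.3] grip 0.999
```

View pics/p2.png

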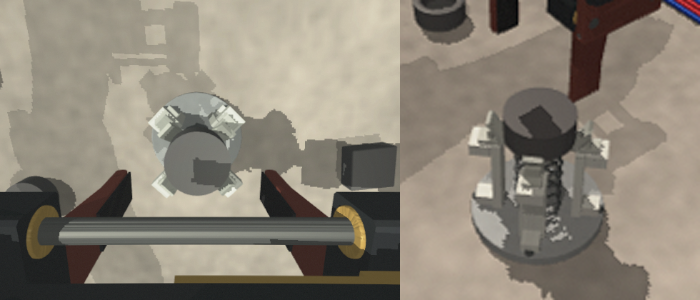

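```bash
python3 -m inch '[[0,0,0,-0.03,0.01,0.1,255],[0,0,0,0,0,0.1,255],[0,0,0,0,0,0.1,255],[0,0,0,0,0,0.1,255],[0,0,0,0,0,0.1,255]]'
python3 -m inch '[[0,0,0,0,0,0.1,255],[0,0,0,0,0,0.1,255],[0,0,0,0,0,0,255]]'
python3 -c "
from h import *
goal(.519,-.0158,.086)"
```

```text
time_s: 9.88
tool_pos: [0.5177, -0.0158, 0.1471]
ee_rot: [0.0, 1.0, -0.027, -0.0]
wrist_force: [0.5, -0.0, -0.2]
grip_width: 0.471
time_s: 10.25
tool_pos: [0.5174, -0.0158, 0.1351]
ee_rot: [0.0, 1.0, -0.027, -0.0]
wrist_force: [-0.2, -0.0, -0.0]
grip_width: 0.126
t 10.25 pos [ 0.5174 -0.0158  0.1351] yaw -3.09 turn [ 0.    0.01 -0.02] shift now-frame [ 0.027 -0.002  0.819] shift goal-frame [ 0.026 -0.002  0.819] F [-0.2 -0.  -0. ] grip 0.126
```

```bash
python3 -m inch '[[0,0,0,0.03,0,0,255],[0,0,0,0,0,0.05,255],[0,0,0,0,0,0.08,255],[0,0,0,0,0,0.08,255],[0,0,0,0,0,0.08,255]]'
python3 -m inch '[[0,0,0,0,0,0.1,255],[0,0,0,0,0,0.1,255],[0,0,0,0,0,0.1,255]]'
```

```text
time_s: 10.88
tool_pos: [0.52, -0.0158, 0.1191]
ee_rot: [0.0, 1.0, -0.027, 0.001]
wrist_force: [-0.7, -0.6, 4.8]
grip_width: 0.004
time_s: 11.25
tool_pos: [0.52, -0.0158, 0.1006]
ee_rot: [-0.0, 1.0, -0.027, 0.001]
wrist_force: [-1.1, -0.5, 6.5]
grip_width: 0.006
```

```bash
python3 -m inch '[[0,0,0,0,0,0.1,255],[0,0,0,0,0,0.08,255],[0,0,0,0,0,0.06,255],[0,0,0,0,0,0,255]]'
python3 - <<'E'
from h import *
goal(.519,-.0158,.086)
a=ctrl.camera("scene"); b=ctrl.camera("side")
cv2.imwrite('pics/p3.png',cv2.hconcat([cv2.resize(a[130:260,200:330],(400,400),interpolation=2),cv2.resize(b[130:290,205:365],(400,400),interpolation=2)])[:,:,::-1])
E
```

```text
time_s: 11.75
tool_pos: [0.5199, -0.0159, 0.0859]
ee_rot: [-0.0, 1.0, -0.027, 0.0]
wrist_force: [0.5, -0.0, 4.8]
grip_width: 0.003
t 11.75 pos [ 0.5199 -0.0159  0.0859] yaw -3.09 turn [-0.   -0.01 -0.02] shift now-frame [-0.016 -0.001 -0.001] shift goal-frame [-0.016 -0.001 -0.001] F [ 0.5 -0.   4.8] grip 0.003
```

View pics/p3.png

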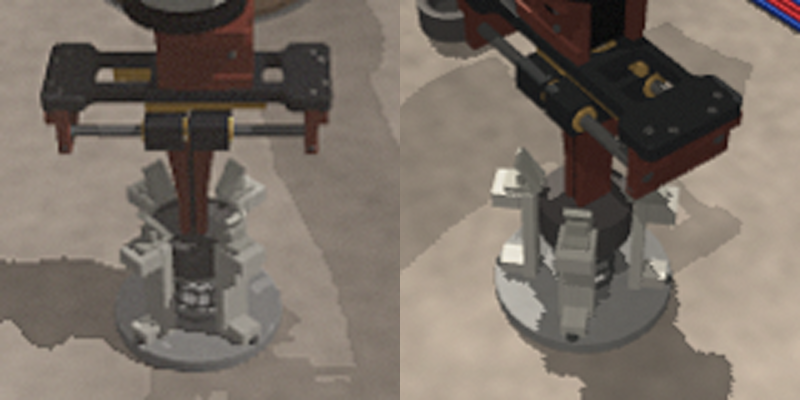

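```bash
python3 -m inch '[[0,0,0,0,0,0.04,255],[0,0,0,0,0,0,255],[0,0,0,0,0,-0.2,255],[0,0,0,0,0,-0.5,255],[0,0,0,0,0,-0.8,255]]'
python3 -m inch '[[0,0,0,-0.3,-0.7,-0.4,0],[0,0,0,-0.35,-0.8,0,0],[0,0,0,-0.35,-0.8,0,0]]'
python3 - <<'E'
from h import *
goal(.444,.2155,.13)
a=ctrl.camera("scene"); b=ctrl.camera("side")
cv2.imwrite('pics/p4.png',cv2.hconcat([cv2.resize(a[150:260,210:320],(400,400),interpolation=2),cv2.resize(b[130:290,205:365],(400,400),interpolation=2)])[:,:,::-1])
E
```

```text
time_s: 12.48
tool_pos: [0.5176, -0.0161, 0.1734]
ee_rot: [0.0, 1.0, -0.027, -0.002]
wrist_force: [0.8, 0.0, 0.2]
grip_width: 0.004
time_s: 12.85
tool_pos: [0.4659, 0.1261, 0.1982]
ee_rot: [0.0, 1.0, -0.027, 0.0]
wrist_force: [1.4, 0.5, -0.7]
grip_width: 0.307
t 12.85 pos [0.4659 0.1261 0.1982] yaw -3.14 turn [ 0.   -0.   -0.02] shift now-frame [-0.446 -1.469  1.136] shift goal-frame [-0.442 -1.469  1.136] F [ 1.4  0.5 -0.7] grip 0.307
```

View pics/p4.png

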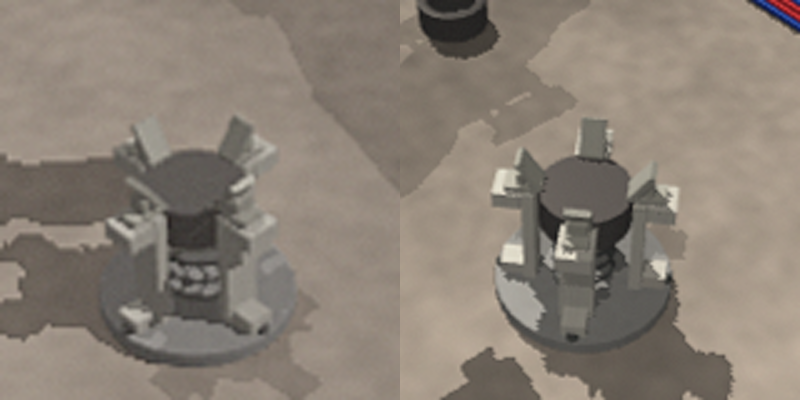

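First disc is held level under the lips. On to the second.

```bash
python3 -m inch '[[0,0,0,-0.2,-0.6,0.2,0],[0,0,0,-0.2,-0.6,0.4,0],[0,0,0,0,-0.18,0.5,0],[0,0,0,0,0,0,0]]'
python3 - <<'E'
from h import *
goal(.444,.2155,.006)
c=cam("wrist"); im=ctrl.camera("wrist"); cv2.imwrite('pics/w5.png',im[:,:,::-1])
for r in ctrl.regions_of("disc_a","wrist"):
    uv,A=maskc(r['pixels']); print(r['conf'],uv,fit(uv,c),A,hullc(disc_pts(*fit(uv,c)),c)[1])
E
```

```text
time_s: 13.45
tool_pos: [0.4459, 0.2084, 0.1299]
ee_rot: [0.001, 1.0, -0.026, -0.002]
wrist_force: [0.3, -0.4, 0.8]
grip_width: 0.854
t 13.45 pos [0.4459 0.2084 0.1299] yaw -3.01 turn [ 0.02  0.04 -0.  ] shift now-frame [-0.028 -0.121  2.065] shift goal-frame [-0.037 -0.116  2.065] F [ 0.3 -0.4  0.8] grip 0.854
0.63 [263.33506656 205.64559068] [0.44533168 0.21723046] 4808.0 4826.620306992903
```

View pics/w5.png

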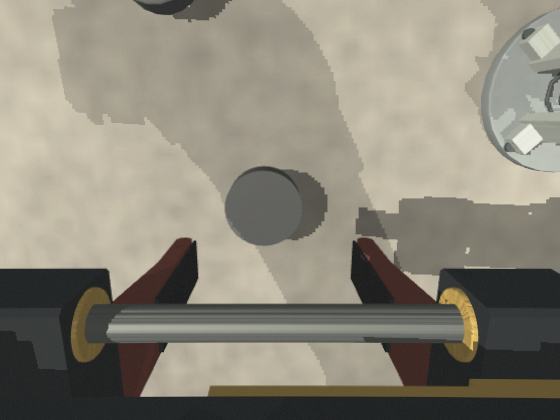

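```bash
python3 -m inch '[[0,0,0,-0.02,-0.12,0.5,0],[0,0,0,0,0,0.6,0],[0,0,0,0,0,0.6,0],[0,0,0,0,0,0.34,0],[0,0,0,0,0,0,0]]'
python3 -m inch '[[0,0,0,0,0,0,200],[0,0,0,0,0,0,255],[0,0,0,0,0,0,255],[0,0,0,0,0,0,255],[0,0,0,0,0,0,255]]' 30
python3 -c "
from h import *
goal(.5195,-.0155,.16)"
```

```text
time_s: 14.18
tool_pos: [0.447, 0.215, 0.009]
ee_rot: [0.001, 1.0, -0.028, -0.0]
wrist_force: [0.6, 0.7, -0.4]
grip_width: 1.0
time_s: 14.8
tool_pos: [0.4473, 0.2165, 0.0098]
ee_rot: [-0.0, 1.0, -0.027, 0.001]
wrist_force: [-1.5, -1.1, 7.0]
grip_width: 0.677
t 14.8 pos [0.4473 0.2165 0.0098] yaw -3.1 turn [-0.   -0.01 -0.02] shift now-frame [ 1.414  3.795 -2.502] shift goal-frame [ 1.405  3.798 -2.503] F [-1.5 -1.1  7. ] grip 0.677
```

```bash
python3 -m inch '[[0,0,0,0,0,-0.3,255],[0,0,0,0,0,-0.7,255],[0,0,0,0,0,-0.8,255],[0,0,0,0.1,0.3,-0.7,255],[0,0,0,0.25,0.7,-0.1,255]]'
python3 -m inch '[[0,0,0,0.3,0.8,0,255],[0,0,0,0.3,0.8,0,255],[0,0,0,0.3,0.7,0,255],[0,0,0,0.15,0.45,0,255],[0,0,0,0,0,0,255]]'
python3 - <<'E'
from h import *
goal(.521,-.0155,.125)
E
```

```text
time_s: 15.42
tool_pos: [0.4657, 0.1572, 0.1683]
ee_rot: [-0.001, 1.0, -0.025, 0.003]
wrist_force: [0.8, -0.1, -1.1]
grip_width: 0.681
time_s: 16.05
tool_pos: [0.5185, -0.0155, 0.1648]
ee_rot: [0.0, 1.0, -0.029, -0.0]
wrist_force: [-0.0, 1.1, -0.8]
grip_width: 0.68
t 16.05 pos [ 0.5185 -0.0155  0.1648] yaw -3.34 turn [ 0.01  0.   -0.06] shift now-frame [ 0.042 -0.003  0.663] shift goal-frame [ 0.042 -0.002  0.663] F [-0.   1.1 -0.8] grip 0.68
```

```bash
python3 -m inch '[[0,0,0,0.03,0,0.3,255],[0,0,0,0,0,0.3,255],[0,0,0,0,0,0.2,255],[0,0,0,0,0,0.05,255],[0,0,0,0,0,0,255]]'
python3 - <<'E'
from h import *
goal(.521,-.0155,.1085)
a=ctrl.camera("scene"); b=ctrl.camera("side")
cv2.imwrite('pics/p5.png',cv2.hconcat([cv2.resize(a[130:260,200:330],(400,400),interpolation=2),cv2.resize(b[130:290,205:365],(400,400),interpolation=2)])[:,:,::-1])
E
```

```text
time_s: 16.68
tool_pos: [0.5203, -0.0126, 0.1142]
ee_rot: [-0.0, 1.0, -0.027, 0.0]
wrist_force: [-0.0, 0.3, -1.0]
grip_width: 0.675
t 16.68 pos [ 0.5203 -0.0126  0.1142] yaw -3.07 turn [-0.   -0.   -0.01] shift now-frame [0.014 0.048 0.095] shift goal-frame [0.014 0.048 0.095] F [-0.   0.3 -1. ] grip 0.675
```

View pics/p5.png

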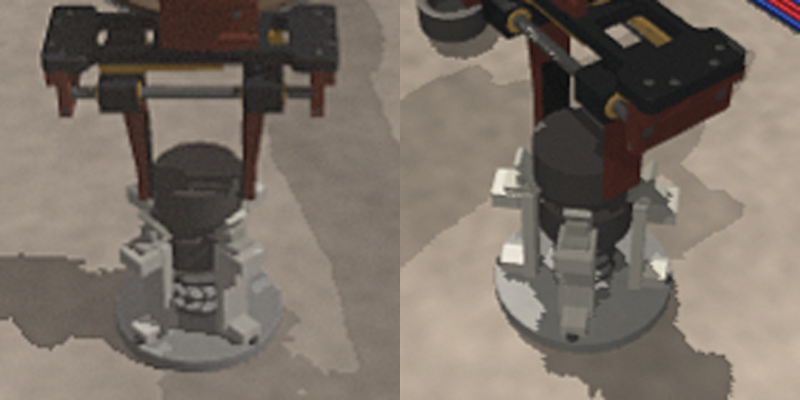

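```bash
python3 -m inch '[[0,0,0,0.01,0.05,0.04,255],[0,0,0,0,0,0.03,255],[0,0,0,0,0,0.02,255],[0,0,0,0,0,0,255]]'
python3 -m inch '[[0,0,0,0,0,0.03,255],[0,0,0,0,0,0,255]]'
```

```text
time_s: 17.27
tool_pos: [0.5209, -0.016, 0.1087]
ee_rot: [0.0, 1.0, -0.027, 0.0]
wrist_force: [0.8, -0.2, -1.3]
grip_width: 0.682
time_s: 17.52
tool_pos: [0.5214, -0.0159, 0.1074]
ee_rot: [-0.0, 1.0, -0.027, 0.001]
wrist_force: [1.5, -0.6, 5.2]
grip_width: 0.679
```

Contact on the lips; release and lift.

```bash
python3 -m inch '[[0,0,0,0,0,0.01,100],[0,0,0,0,0,0,0],[0,0,0,0,0,0,0],[0,0,0,0,0,0,0]]'
python3 -m inch '[[0,0,0,0,0,-0.3,0],[0,0,0,0,0,-0.5,0],[0,0,0,0,0,-0.4,0],[0,0,0,0,0,0,0]]'
python3 - <<'E'
from h import *
goal(.5195,-.0158,.14)
a=ctrl.camera("wrist"); b=ctrl.camera("side")
cv2.imwrite('pics/p6.png',cv2.hconcat([cv2.resize(a,(400,300)),cv2.resize(b[130:290,205:365],(300,300),interpolation=2)])[:,:,::-1])
E
```

```text
time_s: 18.02
tool_pos: [0.5204, -0.016, 0.106]
ee_rot: [0.0, 1.0, -0.027, -0.0]
wrist_force: [-0.1, -0.3, 0.8]
grip_width: 0.973
time_s: 18.52
tool_pos: [0.5218, -0.0159, 0.1797]
ee_rot: [-0.0, 1.0, -0.027, 0.002]
wrist_force: [-0.0, -0.2, -0.3]
grip_width: 1.001
t 18.52 pos [ 0.5218 -0.0159  0.1797] yaw -3.1 turn [-0.   -0.03 -0.02] shift now-frame [-0.04  -0.     0.662] shift goal-frame [-0.038 -0.     0.662] F [-0.  -0.2 -0.3] grip 1.001
```

View pics/p6.png

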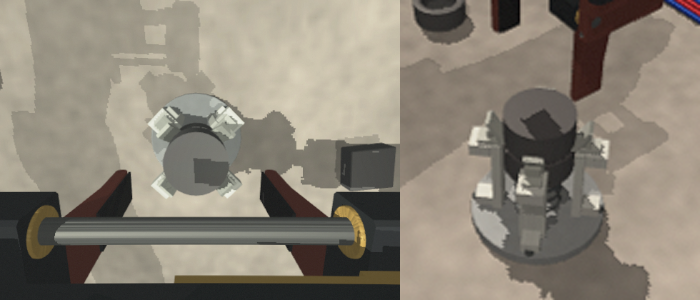

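Second disc sits flat and centred. Shut the fingers and push.

```bash
python3 -m inch '[[0,0,0,-0.03,0,0.1,255],[0,0,0,0,0,0.1,255],[0,0,0,0,0,0.1,255],[0,0,0,0,0,0.1,255],[0,0,0,0,0,0.1,255]]'
python3 -m inch '[[0,0,0,0,0,0.1,255],[0,0,0,0,0,0.1,255],[0,0,0,0,0,0,255],[0,0,0,0,0,0.05,255],[0,0,0,0,0,0.08,255]]'
python3 -m inch '[[0,0,0,0,0,0.08,255],[0,0,0,0,0,0.08,255],[0,0,0,0,0,0.08,255],[0,0,0,0,0,0.08,255]]'
python3 -c "
from h import *
goal(.5195,-.0158,.085)"
```

```text
time_s: 19.25
tool_pos: [0.5189, -0.0159, 0.1477]
ee_rot: [0.0, 1.0, -0.027, -0.0]
wrist_force: [0.2, -0.0, 0.1]
grip_width: 0.468
time_s: 19.88
tool_pos: [0.5192, -0.0159, 0.1285]
ee_rot: [0.0, 1.0, -0.027, 0.0]
wrist_force: [0.6, -1.1, -0.1]
grip_width: 0.007
time_s: 20.38
tool_pos: [0.5205, -0.0155, 0.1101]
ee_rot: [-0.0, 1.0, -0.027, 0.002]
wrist_force: [0.4, 0.9, 5.7]
grip_width: 0.001
t 20.38 pos [ 0.5205 -0.0155  0.1101] yaw -3.08 turn [-0.   -0.03 -0.01] shift now-frame [-0.018  0.006  0.418] shift goal-frame [-0.017  0.005  0.418] F [0.4 0.9 5.7] grip 0.001
```

```bash
python3 -m inch '[[0,0,0,0,0,0.1,255],[0,0,0,0,0,0.1,255],[0,0,0,0,0,0.08,255],[0,0,0,0,0,0.08,255],[0,0,0,0,0,0,255]]'
python3 -m inch '[[0,0,0,0,0,0.05,255],[0,0,0,0,0,0,255]]'
python3 -c "
from h import *
goal(.5195,-.0158,.084)"
```

```text
time_s: 21.0
tool_pos: [0.5204, -0.0155, 0.0882]
ee_rot: [-0.0, 1.0, -0.027, 0.002]
wrist_force: [2.4, 1.0, 5.4]
grip_width: 0.005
time_s: 21.25
tool_pos: [0.5202, -0.0156, 0.0853]
ee_rot: [-0.0, 1.0, -0.027, 0.001]
wrist_force: [3.2, 0.9, 5.0]
grip_width: 0.008
t 21.25 pos [ 0.5202 -0.0156  0.0853] yaw -3.09 turn [-0.   -0.03 -0.01] shift now-frame [-0.012  0.004  0.021] shift goal-frame [-0.012  0.004  0.021] F [3.2 0.9 5. ] grip 0.008
```

```bash
python3 -m inch '[[0,0,0,0,0,-0.1,255],[0,0,0,0,0,-0.2,255],[0,0,0,0,0,-0.5,255],[0,0,0,0,0,-0.8,255],[0,0,0,0,0,-0.5,255]]'
python3 -m inch '[[0,0,0,-0.5,-0.6,0,255],[0,0,0,-0.6,-0.7,0,255],[0,0,0,-0.4,-0.5,0,255],[0,0,0,0,0,0,255]]'
python3 - <<'E'
from h import *
goal(.5195,-.0158,.085)
a=ctrl.camera("scene"); b=ctrl.camera("side"); w=ctrl.camera("wrist")
cv2.imwrite('pics/s7.png',a[:,:,::-1])
cv2.imwrite('pics/p7.png',cv2.hconcat([cv2.resize(a[150:260,210:320],(400,400),interpolation=2),cv2.resize(b[130:290,205:365],(400,400),interpolation=2)])[:,:,::-1])
for n in ("scene","side"):
    c=cam(n)
    for r in ctrl.regions_of("mould",n):
        uv,A=maskc(r['pixels']); print(n,r['conf'],uv,fit(uv,c))
E
```

```text
time_s: 21.88
tool_pos: [0.5179, -0.0161, 0.2127]
ee_rot: [0.0, 1.0, -0.027, -0.0]
wrist_force: [0.3, -0.3, -0.5]
grip_width: 0.005
time_s: 22.38
tool_pos: [0.4322, 0.0985, 0.2108]
ee_rot: [0.0, 1.0, -0.025, -0.001]
wrist_force: [0.1, 0.4, 0.2]
grip_width: 0.004
t 22.38 pos [0.4322 0.0985 0.2108] yaw -2.84 turn [0.01 0.02 0.03] shift now-frame [1.551 1.829 2.096] shift goal-frame [1.552 1.826 2.097] F [0.1 0.4 0.2] grip 0.004
scene 0.7 [407.7717675  255.91672598] [0.61756641 0.27754858]
side 0.94 [225.34415584 133.59585652] [0.61894439 0.27876878]
```

View pics/p7.png

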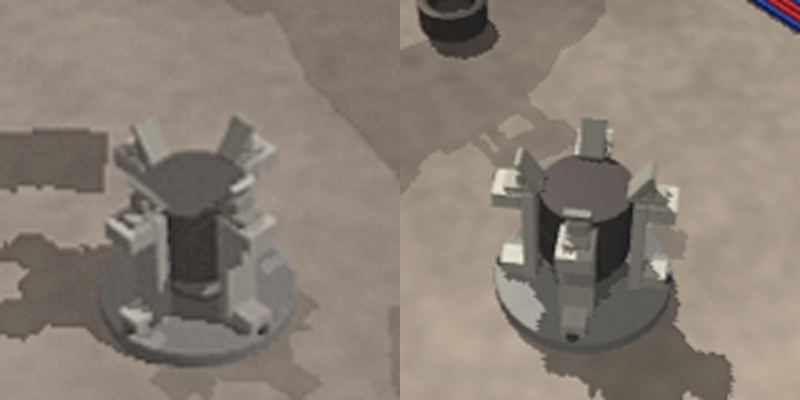

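View pics/s7.png

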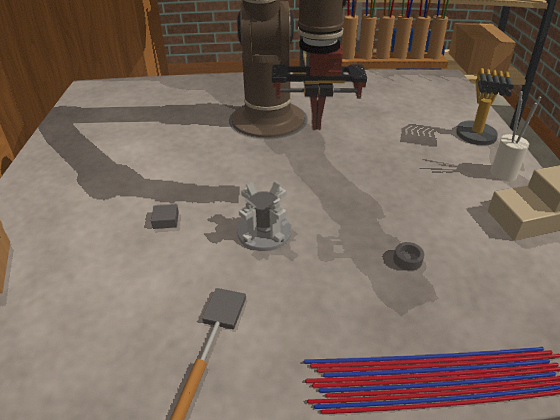

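Both discs are stacked level under the lips. The mould is still at (408,256) and the pad at (165,216) in the scene picture, and the arm is clear.

```bash
python3 -c "
from station import ctrl
print(ctrl.sign_off())"
```

```text
the job is handed in; nothing more can be done
None
```

Both plain graphite discs are in the magazine and the job is handed in, at about 22.5 s of the 64 s allowed. I set each disc on the lips, let it go, and pushed it down with shut fingers to a measured tip height of about 84–85 mm. The push force stayed around 5–7 N in the readings.

- **Discs:** the last scene and side pictures show them stacked level under all four lips, with the top where the first disc's top sat after its push.
- **Mould:** it measured within about 1–2 mm of its first position, which is within the camera error. The square pad looks unmoved too.
- **Arm:** it was clear of everything, with the wrist force near zero.

No check failed. The magazine and disc positions from the different cameras disagreed by up to about 5 mm, which is well within what the slopes can centre.

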